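# Latch the gate of the bottle cage

## Task

Secure the bottle cage: lift the red-paddled drop latch, swing the yellow gate shut so that the bar passes over the striker lip, hold the gate in against its sprung bumper and lower the bar fully down into the catch behind the lip, so that the gate stays latched when you let go. Feel for the catch and push gently, never jamming the bar hard against it, and leave the bottles, boxes and other things where they stand.

Things in the scene. Friction and masses are not known exactly. Their poses are not given: they have to be found in the camera images.
- cage: fixed low bottle cage, 120 x 250 mm, posts 118 mm high; origin under the middle of its tray, +x toward its back, +y toward the gate's hinge end (left, seen from the gate), z up. Side rails at y = +-120 mm, back rail at x = +58 mm. The yellow gate closes its front (-x) side; the steel catch stands before the right front post (y = -120 mm)
- catch_mean (a point): mean place of the catch's notch (cage x -67, y -120 mm), z = notch floor, 72.5 mm. Really the catch is screwed fast up to 15 mm nearer or farther along cage x: unreported, to be felt. Catch, 14 mm wide in y: square striker lip in front, 12 mm thick, top at z 92 mm; open-topped notch 11.5 mm wide; back plate to z 137 mm that stops the lifted bar. Over 20 N of the bar on it does damage
- gate_hinge (a point): point on the gate's upright hinge axis at worktop level; in the cage frame at x = -55, y = +105 mm
- gate (a joint): gate angle, rad: 0 = parallel to the cage's front, positive = open (free right end out toward the cage's -x). Gate 10 mm thick, 201 mm from hinge axis to free edge, z 15 to 90 mm, 0.35 kg, light friction, stays where left. Inward of about 0.12 rad a sprung bumper at the free end pushes it out with 0.5 to 1.5 N. Latched it reads between -0.08 and +0.08, as the catch stands
- latch_beam: steel latch bar on the gate's front, 8 mm thick, 14 mm high; origin on its pivot: 105 mm from the hinge axis along the gate, 12 mm in front of its mid-plane, 72 mm above the worktop, axis square to the gate. The bar reaches 135 mm from the pivot along its -y, 39 mm past the gate's free edge; +x points through the gate into the cage. 0.25 kg, smooth steel, falls by itself when let go
- paddle (a point): middle of the red thumb paddle on the bar: 10 mm thick (square to the gate), 20 mm wide, 36 mm high, from 101 to 137 mm above the worktop with the bar down, so wholly above the gate's top edge. 70 mm from the pivot along the bar's -y and 47 mm above it; it turns with the bar. Pinch it from above across its 10 mm
- latch (a joint): bar angle, rad: 0 = bar level, hanging free on its rest pin (underside at z = 65 mm); positive = tip raised, at most 0.5. It clears the striker lip above 0.24; the back plate stops it at any angle. Lying on the notch floor, latched, it reads about 0.06; on top of the lip about 0.22
- acetone: brown bottle in the cage near the hinge, 64 mm across, 150 mm high, origin under its middle; leave standing
- case: objective case in the cage, grey below and black on top, 41 mm across, 58 mm high, origin under its middle; leave standing
- oil: small brown bottle in the cage, 32 mm across, 72 mm high, origin under its middle; leave standing
- coverslips: pale blue and white box 36 x 36 x 22 mm on the worktop to the right, origin under its middle; leave alone
- timer: white timer 66 x 64 x 21 mm on the worktop to the left, origin under its middle; leave alone
Mind the look-alikes: they are no part of the job. Leave any pink look-alike of the case alone.

How it is judged (in metres and radians):
On the way, in this order (a step that is already met when the one before it is completed fails the run):
1. the bar is raised clear of the striker lip while the gate is still open (value of joint latch above 0.22 rad and value of joint gate above 0.1 rad), for 0.1 s.
2. the bar is down in the notch behind the lip (value of joint gate below 0.1 rad and value of joint latch between 0.035 and 0.095 rad), for 0.2 s.
At the end, for the whole second after the job is handed in: the gate reads under 0.1 rad and is at rest, the bar lies on the notch floor behind the striker lip (0.035 to 0.095 rad; on top of the lip it reads 0.2, hanging outside the catch 0), and the bottles, case, coverslip box and timer are upright within 15 mm of where they stood (all of step 2 and velocity of joint gate between -0.05 and 0.05 rad/s and distance of each of acetone, case, oil, coverslips, timer from where it was at the start of the episode below 0.015 m and angle between each of acetone, case, oil, coverslips, timer's own z axis and vertical below 0.15 rad); the robot touches nothing.
It fails at once if the latch bar pressed against the catch with more than 20 N (contact force between latch_beam and cage above 20 N).
It fails at once if a bottle, the case, the coverslip box or the timer pushed over or more than 30 mm away (distance of any of acetone, case, oil, coverslips, timer from where it was at the start of the episode above 0.03 m or angle between any of acetone, case, oil, coverslips, timer's own z axis and vertical above 0.4 rad).
It also fails if it takes over 64 s, if anything falls off the work surface, if the arm or the gripper's body presses on something with over 40 N, if the wrist force passes 120 N, or if a joint passes its speed limit or range.

## Robot

A 6-joint arm with a two-finger parallel gripper is mounted at the origin on a cart in front of the work surface, level with it; the furniture and walls round the work are solid. World frame = base frame: x ahead of the robot, y to its left, z up, the work surface at z = 0. Lengths are in mm, angles in degrees, forces in N, time in s.
With the tool pointing down it reaches from about 300 to 850 mm from the base axis. Payload 4.2 kg.
Tool frame: the origin (TCP) lies midway between the tips of the shut fingers; the grasp point (between the pads) lies 19 mm behind it (env.grasp_offset is the distance from the TCP to the grasp point, in mm); z points along the fingers, y is the line along which they close (so a half turn about z gives the same grasp; the last joint's range is limited). The gripper opens to 91 mm and grips with 3 to 60 N. Pads are 32 mm wide; open, the fingers measure 118 mm over their backs; the gripper's body (76 mm by 178 mm) begins 60 mm behind the grasp point.
Start: joints at [-75.688, 18.312, 89.639, -0, 72.044, -1.146], TCP at [153.262, -554.215, 213.976] pointing down, gripper open.
Joint ranges: [-177.97, 177.97], [-48.28, 115.42], [12.27, 149.76], [-77.06, 257.06], [2.81, 150.46], [-146.56, 146.56]. Speed limits (degrees/s): [147.25, 147.25, 180, 180, 180, 180].

## Interface

Orientations are given as [roll, pitch, yaw] about the fixed x, y, z axes, in that order (R = Rz(yaw) Ry(pitch) Rx(roll)).
In Python, from workcell import env, optics gives the robot as it stands. The module is installed in compiled form; this text tells all that it offers.
- The arm moves only by the tool send_rows, never from a script. Its argument "targets" is a list that holds one entry, the list of rows, each a list of 7 numbers: the turn, a rotation vector about the world's x, y, z scaled (see below), then the shift along the world's x, y, z scaled (see below), then the closure, from -1 (fully open) to 1 (shut). In form: [[[rx, ry, rz, x, y, z, gripper], ...]]. A call has 1 to 12 rows; each row shifts and turns the commanded pose from where the row before left it; what a row does not reach is not made up. The controller multiplies each number of a shift by 0.2 m and each number of a turn by pi/2 rad. A row lasts 1/10 s, in which the tool goes at most 50 mm and 8.59 degrees, less where a joint would pass 70% of its speed; a pose out of reach is approached as far as the arm can. A call with a number of a shift or a turn outside -1 to 1 is refused whole. A call with a gripper value outside its range is refused whole. The fingers move at their own pace and stop on an object; "grip_force" is the grip in N (left out, the last holds). Time passes only in rows, so rows that do not move let the fingers close. It gives the time, the measured TCP pose, the force, the opening and the grip force at its end, in the units of the state.
- env.state(): the state, without advancing time (a new reading comes with each control period).
- optics.grab_frame(name): name is "scene" or "top"; returns (picture, depth): 480x640x3 uint8, red, green, blue; 480x640 float32, mm along the optical axis (not along the pixel's ray), 0 where there is no reading.
- optics.camera_info(name): a dict with "camera_matrix" (3x3 intrinsics, pixels), "R" (3x3) and "t" (3): a world point X has camera coordinates R X + t. Camera axes: x right, y down, z forward; pixel columns grow to the right and rows downward; lengths in mm; the calibration is good to about 2 mm. A picture is of the moment at which its call begins. camera_info takes no time and is no camera call.
- env.job_done(): hands the job in; it is judged then, once.
Trained networks look in the newest picture that a camera, given by its name, has taken for a name from the list of things; names that differ only in an ending like _2 or _b are one class to them, and where a whole thing is asked for, a point or a joint stands for the part that bears it (a point fixed in the world has none). Each returns a list of dicts, best first, with "conf" (0 to 1); they miss things now and then, are a little off and sometimes report something else, mostly with a low value. They report only what shows in the picture. A call takes as long as a camera call. They do not tell look-alikes from the thing itself.
- optics.silhouettes(camera, name): "mask" (480x640 bool, what is visible of it) and "at" ([column, row] in pixels, amid what is visible of it).
- optics.place_of(camera, name): "at" ([column, row] in pixels: a listed point, or the origin of a listed thing).
The state is a dict: "time_s": time; "qpos": joint angles; "qvel": joint speeds; "effort": joint torques, N m; "ee_pos": TCP position; "ee_rot": TCP orientation; "force": force on the tool from outside, world axes, zero at the start; "torque": the same for the moment, N m; "gripper_width": finger opening in mm; "gripper_force": force on a finger pad.
Only numpy, scipy, OpenCV 4.12 (cv2) and the standard library are available. Lean on these libraries where they do the work, as an engineer would, in place of code of your own. Each camera call takes 0.05 s, during which the arm holds its last target. There are 200 camera calls.

## Working session

There is one attempt and no reset: what is moved stays moved. The work goes in short steps, Python scripts to look and compute and a tool call to move; the robot and the scene stay as the last step left them, time stands still between calls to the robot, and variables do not carry over. Pictures are saved under pics/ and viewed, at most 10 in all, crops included, and the job is handed in when it is done.

Besides the shell and the picture viewer there is one more tool, called by a JSON object that holds its "op" and its "data". send_rows: Moves the arm, as the interface text tells. Its arguments: {"type":"object","properties":{"targets":{"type":"array"},"grip_force":{"type":"number"}},"required":["targets"]}

```bash
mkdir -p pics; cat > h.py <<'E'
import numpy as np, cv2
from workcell import env, optics
def px2w(cam,u,v,d):
    i=optics.camera_info(cam);K=np.array(i["camera_matrix"]);R=np.array(i["R"]);t=np.array(i["t"])
    return R.T@(np.linalg.inv(K)@np.array([u,v,1.])*d-t)
def ray_z(cam,u,v,z):
    a=px2w(cam,u,v,1.);b=px2w(cam,u,v,1000.);s=(z-a[2])/(b[2]-a[2]);return a+s*(b-a)
def proj(cam,X):
    i=optics.camera_info(cam);K=np.array(i["camera_matrix"]);p=K@(np.array(i["R"])@np.array(X,float)+np.array(i["t"]));return p[:2]/p[2]
def cloud(cam,mask,dep):
    v,u=np.nonzero(mask&(dep>0));i=optics.camera_info(cam);K=np.array(i["camera_matrix"]);R=np.array(i["R"]);t=np.array(i["t"])
    return (np.linalg.inv(K)@(np.stack([u,v,np.ones(len(u))])*dep[v,u])-t[:,None]).T@R
E
python3 - <<'E'
from h import *
np.set_printoptions(precision=1,suppress=True)
for c in("scene","top"):
    p,d=optics.grab_frame(c);cv2.imwrite(f"pics/{c}0.png",p[...,::-1]);np.save(f"{c}0.npy",d)
    i=optics.camera_info(c);print(c,-np.array(i["R"]).T@np.array(i["t"]),np.array(i["camera_matrix"])[0,0])
    for n in("cage","catch_mean","gate_hinge","paddle","latch_beam","gate","acetone","case","oil","coverslips","timer"):
        print(n,[(np.round(o["at"]),round(o["conf"],2)) for o in optics.place_of(c,n)] if n!="gate" else "")
print(env.state())
E
```

```text
scene [ 87.9 460.9 976.3] 620.5177918388812
cage [(array([338., 252.]), 0.97)]
catch_mean [(array([398., 208.]), 0.68)]
gate_hinge [(array([333., 300.]), 0.63)]
paddle [(array([410., 215.]), 0.86), (array([277., 416.]), 0.3)]
latch_beam [(array([383., 256.]), 0.86), (array([333., 302.]), 0.39), (array([339., 252.]), 0.27)]
gate 
acetone [(array([311., 272.]), 0.68)]
case [(array([294., 220.]), 0.96), (array([367., 332.]), 0.67), (array([329., 254.]), 0.56)]
oil [(array([344., 236.]), 0.76)]
coverslips [(array([458., 222.]), 0.78)]
timer [(array([333., 300.]), 0.72), (array([276., 413.]), 0.6)]
top [ 407.8 -155.9  963. ] 466.0006001792748
cage [(array([342., 240.]), 0.66)]
catch_mean [(array([416., 264.]), 0.78)]
gate_hinge [(array([294., 267.]), 0.65), (array([345., 238.]), 0.63), (array([309., 234.]), 0.61)]
paddle [(array([386., 287.]), 0.93), (array([341., 233.]), 0.4), (array([346., 239.]), 0.17)]
latch_beam [(array([349., 279.]), 0.73)]
gate 
acetone [(array([310., 235.]), 0.78)]
case [(array([339., 231.]), 0.63), (array([362., 180.]), 0.62)]
oil [(array([368., 228.]), 0.69)]
coverslips [(array([457., 321.]), 0.59), (array([346., 239.]), 0.29)]
timer [(array([176., 293.]), 0.55)]
{'time_s': 1.1, 'qpos': array([-75.7,  18.3,  89.6,  -0. ,  72. ,  -1.1]), 'qvel': array([ 0. , -0. ,  0.1,  0. , -0.1,  0.1]), 'effort': array([ -0. , -41.2, -23.2,   0.1,   0. ,   0. ]), 'ee_pos': array([ 153.2, -554.2,  214. ]), 'ee_rot': array([180. ,   0. ,  15.5]), 'force': array([-0.2, -0.1,  0.2]), 'torque': array([-0., -0., -0.]), 'gripper_force': 0.0, 'gripper_width': 91.05161292342203}
```

View pics/scene0.png

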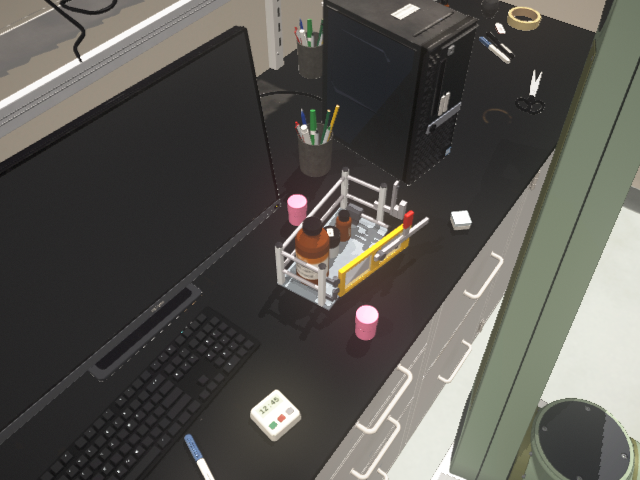

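View pics/top0.png

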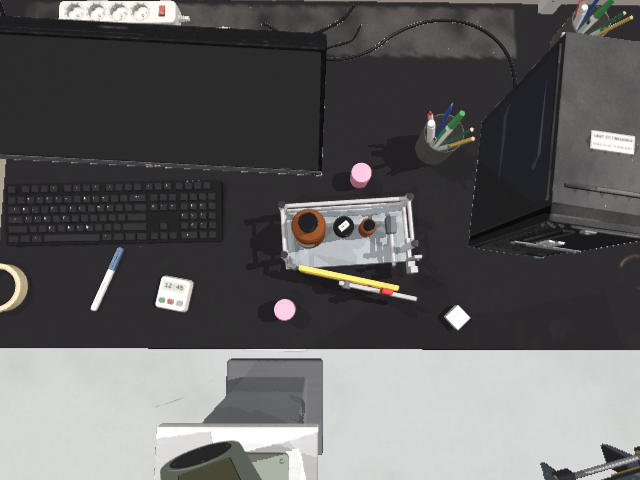

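Scene view: gate ajar (yellow, 340–410, 230–290) with red paddle at (408,220), catch at about (398,205), bottles inside. Top view: cage spans (280–415, 195–272), gate from (300,268) to (398,289), paddle at (387,291). The pink cylinders are look-alikes.

```bash
python3 - <<'E'
from h import *
np.set_printoptions(precision=1,suppress=True)
p=cv2.imread("pics/top0.png")[...,::-1];d=np.load("top0.npy")
big=cv2.resize(p[180:310,265:475],None,fx=3.8,fy=3.8,interpolation=cv2.INTER_CUBIC);cv2.imwrite("pics/topcrop.png",big[...,::-1])
for c in("top","scene"):
    p=cv2.imread(f"pics/{c}0.png");d=np.load(f"{c}0.npy");h=cv2.cvtColor(p,cv2.COLOR_BGR2HSV).astype(int)
    H,S,V=h[...,0],h[...,1],h[...,2]
    roi=np.zeros(d.shape,bool); roi[(slice(180,310),slice(265,475)) if c=="top" else (slice(160,320),slice(260,440))]=1
    y=roi&(abs(H-26)<6)&(S>150)&(V>120); X=cloud(c,y,d);X=X[(X[:,2]>80)&(X[:,2]<100)]
    (vx,vy,x0,y0)=cv2.fitLine(X[:,:2].astype(np.float32),cv2.DIST_HUBER,0,.01,.01).ravel()
    s=(X[:,:2]-[x0,y0])@[vx,vy]; print(c,"gate",len(X),X[:,2].mean(),np.array([x0,y0]),"dir",np.degrees(np.arctan2(vy,vx)),[np.array([x0,y0])+k*np.array([vx,vy]) for k in np.percentile(s,[1,99])])
    r=roi&((H<4)|(H>176))&(S>170)&(V>90); X=cloud(c,r,d);X=X[X[:,2]>95]; print("paddle",len(X),X.mean(0),X.min(0),X.max(0))
    X=cloud(c,roi,d); 
    # rails & posts high points
    grey=roi&(S<60)&(V>90);X=cloud(c,grey,d);
    for lo,hi in((112,125),(128,145)):
        Y=X[(X[:,2]>lo)&(X[:,2]<hi)]; 
        if len(Y)>4:
            n,lab=cv2.connectedComponents((np.histogram2d(Y[:,0],Y[:,1],bins=[np.arange(200,700,4),np.arange(-500,100,4)])[0]>0).astype(np.uint8))
            for k in range(1,n):
                q=lab[((Y[:,0]-200)//4).astype(int),((Y[:,1]+500)//4).astype(int)]==k
                if q.sum()>4: print(lo,q.sum(),Y[q].mean(0),Y[q].min(0),Y[q].max(0))
E
```

```text
top gate 33 88.41633630818433 [ 436.6 -222.4] dir 78.4422 [array([ 420.1, -303.3]), array([ 455.8, -128.7])]
paddle 22 [ 414.9 -274.9  133. ] [ 411.7 -286.5  118.2] [ 420.6 -269.3  139.9]
112 13 [483.2 -97.8 119.3] [ 477.4 -101.1  113.8] [488.5 -90.2 122.2]
112 10 [ 507.4 -333.9  118.5] [ 501.  -338.5  116.1] [ 511.8 -327.4  120.5]
112 5 [ 556.2 -163.1  113.9] [ 548.4 -168.   112. ] [ 561.9 -158.7  115.9]
112 9 [ 591.6 -322.3  115.2] [ 586.4 -328.6  112.3] [ 598.4 -320.4  119.1]
128 30 [ 478.4 -333.6  136.6] [ 472.8 -341.3  128.1] [ 480.9 -327.9  142.2]
scene gate 364 88.94294768044871 [ 445.6 -198.4] dir 78.63578 [array([ 429. , -281.1]), array([ 461.3, -120.4])]
paddle 110 [ 415.9 -274.1  124.5] [ 410.7 -287.9  102.8] [ 423.2 -266.1  138.8]
112 22 [ 478.7 -329.1  118.2] [ 476.3 -336.5  112.1] [ 482.8 -324.8  124.9]
112 45 [482.9 -92.2 116.5] [ 476.  -100.3  112.6] [489.8 -85.6 120.5]
112 15 [ 503.1 -328.   115. ] [ 499.4 -333.8  112.1] [ 508.8 -322.6  117.6]
112 14 [573.5 -83.1 114.6] [569.6 -90.4 112.2] [578.8 -80.  117.5]
112 12 [ 590.8 -320.5  116. ] [ 586.5 -327.8  112.8] [ 596.6 -316.9  119.8]
128 32 [ 479.4 -331.2  133.3] [ 476.7 -341.5  128. ] [ 483.  -322.1  137.8]
```

View pics/topcrop.png

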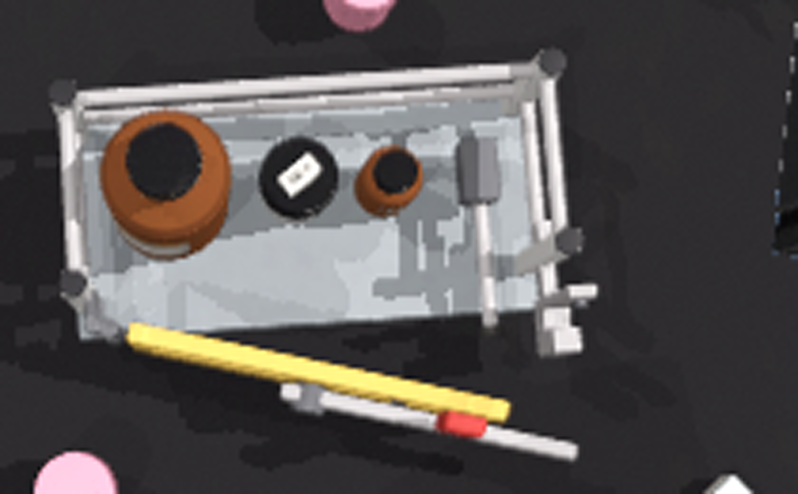

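The crop shows the cage posts and catch (about 560,320 in the crop, by the right front post), with the gate about 17° open and the paddle at (462,424). From the measurements:

| Quantity | Value |
|---|---|
| Cage yaw | about 5.5° |
| Hinge | about (460, -109) |
| Paddle | about (414.5, -276.5, 119) |
| Tool yaw needed | 78.5° |

Next I move above the paddle.

{"op": "send_rows", "data": {"targets": [[[0,0,0.058,0.109,0.116,0,0],[0,0,0.058,0.109,0.116,0,0],[0,0,0.058,0.109,0.116,0,0],[0,0,0.058,0.109,0.116,0,0],[0,0,0.058,0.109,0.116,0,0],[0,0,0.058,0.109,0.116,0,0],[0,0,0.058,0.109,0.116,0,0],[0,0,0.058,0.109,0.116,0,0],[0,0,0.058,0.109,0.116,0,0],[0,0,0.058,0.109,0.116,0,0],[0,0,0.058,0.109,0.116,0,0],[0,0,0.058,0.109,0.116,0,0]]], "grip_force": 15}}

```text
time_s: 2.3
ee_pos: [415.7, -274.8, 214.1]
ee_rot: [180.0, 0.0, 78.3]
force: [0.2, 0.0, 0.4]
gripper_width: 45.7
gripper_force: 0.0
```

{"op": "send_rows", "data": {"targets": [[[0,0,0,0,0,0,0],[0,0,0,0,0,0,0],[0,0,0,0,0,0,0]]]}}

```text
time_s: 2.6
ee_pos: [414.3, -276.3, 214.0]
ee_rot: [-180.0, 0.0, 78.0]
force: [0.1, -0.1, -0.9]
gripper_width: 45.7
gripper_force: 0.0
```

{"op": "send_rows", "data": {"targets": [[[0,0,0.003,0,0,-0.11,0],[0,0,0,0,0,-0.11,0],[0,0,0,0,0,-0.11,0],[0,0,0,0,0,-0.11,0],[0,0,0,0,0,-0.11,0],[0,0,0,0,0,0,0],[0,0,0,0,0,0,0]]]}}

```text
time_s: 3.3
ee_pos: [414.5, -276.6, 104.3]
ee_rot: [-180.0, 0.0, 78.3]
force: [-0.1, 0.2, -0.9]
gripper_width: 45.5
gripper_force: 0.0
```

```bash
python3 - <<'E'
from h import *
p,d=optics.grab_frame("scene");cv2.imwrite("pics/s1.png",cv2.resize(p[130:330,250:480],None,fx=3,fy=3,interpolation=cv2.INTER_CUBIC)[...,::-1])
print(env.state())
E
```

```text
{'time_s': 3.35, 'qpos': array([-3.50142730e+01,  1.72229111e+01,  1.08682785e+02, -8.72924035e-04,
        5.39921335e+01, -2.33083693e+01]), 'qvel': array([ 0.27397443, -0.67999978, -0.60856164,  0.03336067, -0.1132351 ,
        0.02865323]), 'effort': array([-6.21068990e-02, -3.54361796e+01, -1.86811441e+01,  4.12572187e-02,
        1.01191120e-01, -2.93883086e-04]), 'ee_pos': array([ 415.1252815 , -276.79168669,  104.93980936]), 'ee_rot': array([1.79906448e+02, 4.10758835e-02, 7.82945753e+01]), 'force': array([0.34923275, 0.61944206, 0.36816378]), 'torque': array([-0.015932  , -0.08257725,  0.0100743 ]), 'gripper_force': 0.0, 'gripper_width': 45.94374046435756}
```

View pics/s1.png

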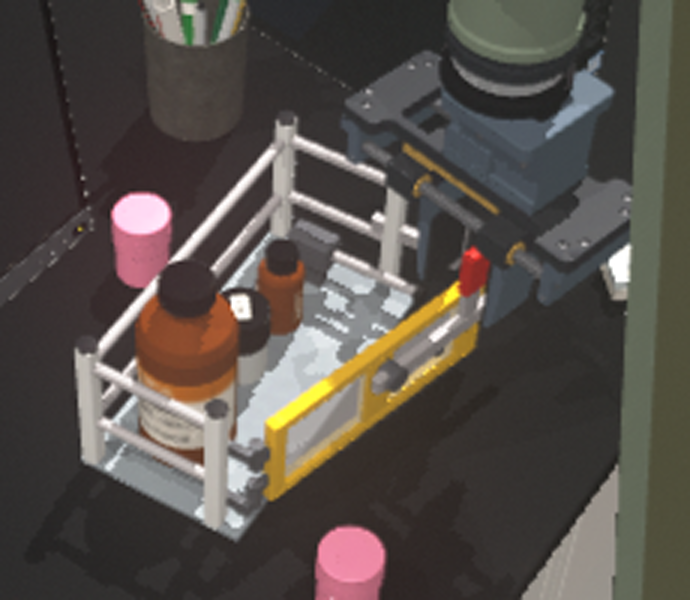

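The paddle, at about (475,270), sits between the fingers. I'll close on it.

{"op": "send_rows", "data": {"targets": [[[0,0,0,0,0,0,1],[0,0,0,0,0,0,1],[0,0,0,0,0,0,1],[0,0,0,0,0,0,1],[0,0,0,0,0,0,1],[0,0,0,0,0,0,1]]], "grip_force": 15}}

```text
time_s: 3.95
ee_pos: [415.2, -275.9, 104.2]
ee_rot: [179.9, 0.0, 78.3]
force: [0.3, -0.3, 1.3]
gripper_width: 9.9
gripper_force: 15.0
```

{"op": "send_rows", "data": {"targets": [[[-0.025,0.005,0,0.0014,0.007,0.0136,1],[-0.025,0.005,0,0.0014,0.007,0.0136,1],[-0.025,0.005,0,0.0014,0.007,0.0136,1],[-0.025,0.005,0,0.0018,0.0086,0.0126,1],[-0.025,0.005,0,0.0018,0.0086,0.0126,1],[-0.025,0.005,0,0.0018,0.0086,0.0126,1],[-0.025,0.005,0,0.002,0.01,0.0115,1],[-0.025,0.005,0,0.002,0.01,0.0115,1],[-0.025,0.005,0,0.002,0.01,0.0115,1],[0,0,0,0,0,0,1],[0,0,0,0,0,0,1]]]}}

```text
time_s: 5.05
ee_pos: [417.8, -260.0, 125.9]
ee_rot: [179.9, 20.6, 78.4]
force: [1.3, -1.2, -5.3]
gripper_width: 9.6
gripper_force: 15.0
```

```bash
python3 - <<'E'
from h import *
p,d=optics.grab_frame("scene");cv2.imwrite("pics/s2.png",cv2.resize(p[130:330,250:480],None,fx=3,fy=3,interpolation=cv2.INTER_CUBIC)[...,::-1])
s=env.state();print(s["ee_pos"],s["ee_rot"],s["force"],s["torque"],s["gripper_width"])
E
```

```text
[ 417.80050954 -260.05510425  125.85307264] [179.91784445  20.5395333   78.32724543] [ 2.26412285  0.4433523  -7.51618996] [ 0.45170152 -0.3059746  -0.13435504] 10.049667251419956
```

View pics/s2.png

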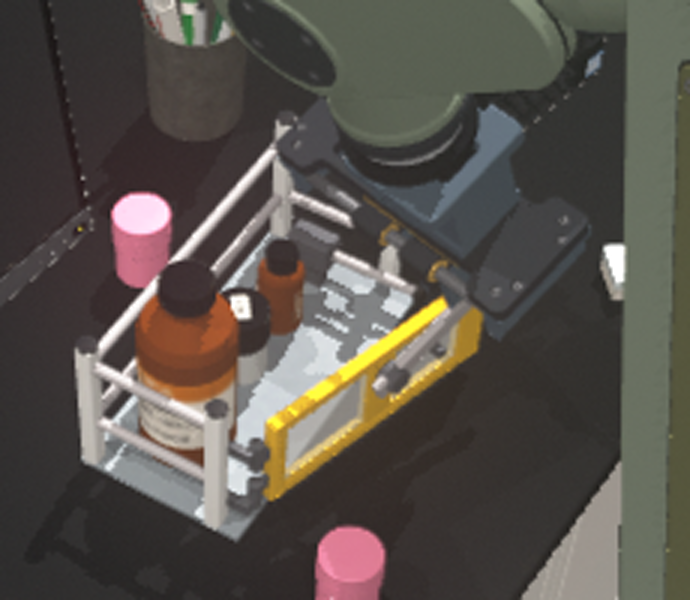

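The bar is visibly raised (about 0.36 rad, sloping from 385,380 up to 460,310) and the gate is still open. Swinging to about 0.14 rad.

{"op": "send_rows", "data": {"targets": [[[0,0,0.0127,0.0152,-0.0042,0,1],[0,0,0.0127,0.0153,-0.0039,0,1],[0,0,0.0127,0.0154,-0.0036,0,1],[0,0,0.0127,0.0154,-0.0033,0,1],[0,0,0.0127,0.0155,-0.003,0,1],[0,0,0.0127,0.0155,-0.0027,0,1],[0,0,0.0127,0.0156,-0.0024,0,1],[0,0,0.0127,0.0157,-0.002,0,1],[0,0,0,0,0,0,1],[0,0,0,0,0,0,1],[0,0,0,0,0,0,1]]]}}

```text
time_s: 6.2
ee_pos: [442.5, -265.1, 126.2]
ee_rot: [179.9, 20.6, 87.5]
force: [1.8, 5.4, -12.8]
gripper_width: 9.9
gripper_force: 15.0
```

```bash
python3 - <<'E'
from h import *
p,d=optics.grab_frame("top");cv2.imwrite("pics/t3.png",cv2.resize(p[180:310,265:475],None,fx=3.8,fy=3.8,interpolation=cv2.INTER_CUBIC)[...,::-1])
s=env.state();print(s["ee_pos"],s["ee_rot"],s["force"],s["torque"],s["gripper_width"])
h=cv2.cvtColor(p,cv2.COLOR_RGB2HSV).astype(int);H,S,V=h[...,0],h[...,1],h[...,2]
for c in("top","scene"):
    if c=="scene": p,d=optics.grab_frame(c);h=cv2.cvtColor(p,cv2.COLOR_RGB2HSV).astype(int);H,S,V=h[...,0],h[...,1],h[...,2]
    roi=np.zeros(d.shape,bool); roi[(slice(180,310),slice(265,475)) if c=="top" else (slice(160,320),slice(260,440))]=1
    X=cloud(c,roi&(abs(H-26)<6)&(S>150)&(V>120),d);X=X[(X[:,2]>80)&(X[:,2]<100)]
    if len(X)>10:
        vx,vy,x0,y0=cv2.fitLine(X[:,:2].astype(np.float32),cv2.DIST_HUBER,0,.01,.01).ravel();print(c,len(X),np.degrees(np.arctan(vy/vx)),x0,y0)
E
```

```text
[ 442.53956    -265.07650842  126.2328551 ] [179.89695518  20.6033029   87.48728941] [  3.19856717   3.8309934  -13.71555196] [ 1.50204392 -0.28842556 -0.078477  ] 10.151323219959709
top 13 -33.098217 453.3606 -298.0758
scene 344 87.117256 459.2275 -193.51212
```

```bash
python3 - <<'E'
from h import *
p,d=optics.grab_frame("scene")
a=cv2.resize(p[190:290,340:440],None,fx=6,fy=6,interpolation=cv2.INTER_CUBIC)
cv2.imwrite("pics/s4.png",a[...,::-1])
E
```

```text
(no output)
```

View pics/s4.png

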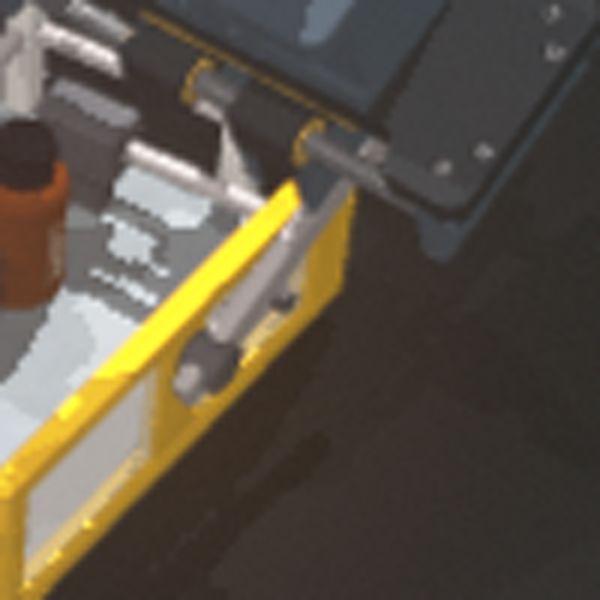

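View pics/t3.png

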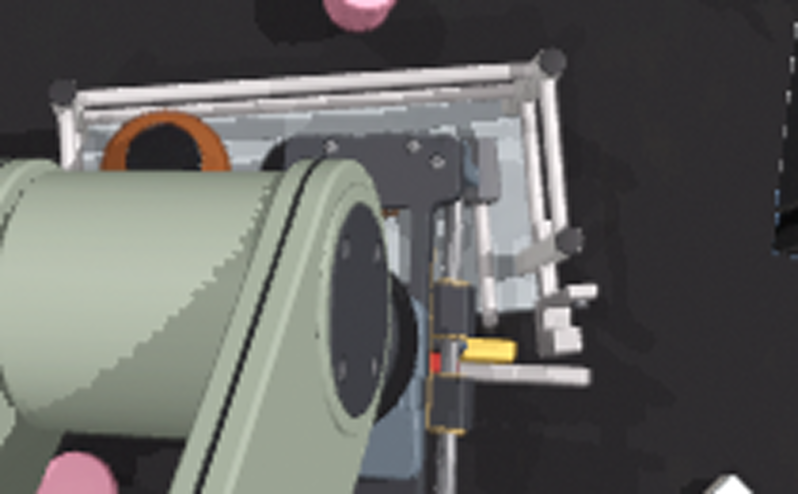

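Scene: the bar is raised in front of the gate. Top: the bar tip at (590,375) is just in front of the catch lip at (560,340), with the gate near 0.147 rad. I'll ease the grip and the vertical load, then continue slowly.

{"op": "send_rows", "data": {"targets": [[[0,0,0,0,0,-0.005,1],[0,0,0,0,0,0,1],[0,0,0,0,0,0,1]]], "grip_force": 8}}

```text
time_s: 6.65
ee_pos: [442.9, -265.6, 126.0]
ee_rot: [179.8, 20.7, 87.5]
force: [0.0, 3.2, -7.7]
gripper_width: 10.0
gripper_force: 8.0
```

{"op": "send_rows", "data": {"targets": [[[0,0,0.0064,0.0079,-0.0009,0,1],[0,0,0.0064,0.0079,-0.0008,0,1],[0,0,0.0064,0.0079,-0.0007,0,1],[0,0,0.0064,0.0079,-0.0007,0,1],[0,0,0,0,0,0,1],[0,0,0,0,0,0,1]]]}}

```text
time_s: 7.25
ee_pos: [449.3, -266.4, 125.9]
ee_rot: [179.8, 20.7, 89.8]
force: [1.0, 2.7, -6.1]
gripper_width: 9.9
gripper_force: 8.0
```

{"op": "send_rows", "data": {"targets": [[[0,0,0.0064,0.0079,-0.0006,0,1],[0,0,0.0064,0.0079,-0.0005,0,1],[0,0,0.0064,0.0079,-0.0004,0,1],[0,0,0,0,0,0,1],[0,0,0,0,0,0,1]]]}}

```text
time_s: 7.75
ee_pos: [454.1, -266.7, 125.9]
ee_rot: [179.8, 20.7, 91.5]
force: [0.2, 1.6, -3.4]
gripper_width: 9.9
gripper_force: 8.0
```

{"op": "send_rows", "data": {"targets": [[[0,0,0.0032,0.004,-0.0002,0,1],[0,0,0.0032,0.004,-0.0002,0,1],[0,0,0.0032,0.004,-0.0001,0,1],[0,0,0,0,0,0,1]]]}}

```text
time_s: 8.15
ee_pos: [456.4, -266.8, 125.9]
ee_rot: [179.8, 20.7, 92.4]
force: [0.4, 0.3, -2.3]
gripper_width: 9.8
gripper_force: 8.0
```

{"op": "send_rows", "data": {"targets": [[[0,0,0.0032,0.004,-0.0001,0,1],[0,0,0.0032,0.004,0,0,1],[0,0,0,0,0,0,1]]]}}

```text
time_s: 8.45
ee_pos: [458.1, -266.8, 125.9]
ee_rot: [179.8, 20.7, 93.0]
force: [0.4, 0.5, -0.8]
gripper_width: 9.9
gripper_force: 8.0
```

{"op": "send_rows", "data": {"targets": [[[0,0,0.0032,0.004,0,0,1],[0,0,0.0032,0.004,0,0,1],[0,0,0,0,0,0,1],[0,0,0,0,0,0,1]]]}}

```text
time_s: 8.85
ee_pos: [459.7, -266.8, 125.9]
ee_rot: [179.8, 20.7, 93.5]
force: [0.5, -1.1, 0.7]
gripper_width: 10.1
gripper_force: 8.0
```

{"op": "send_rows", "data": {"targets": [[[0,0,0.0032,0.004,0.0001,0,1],[0,0,0.0032,0.004,0.0001,0,1],[0,0,0,0,0,0,1],[0,0,0,0,0,0,1]]]}}

```text
time_s: 9.25
ee_pos: [461.3, -266.8, 125.9]
ee_rot: [179.8, 20.7, 94.1]
force: [-0.3, -1.7, 1.7]
gripper_width: 10.4
gripper_force: 8.0
```

{"op": "send_rows", "data": {"targets": [[[0,0,0.0032,0.004,0.0002,0,1],[0,0,0,0,0,0,1],[0,0,0,0,0,0,1],[0,0,0,0,0,0,1]]]}}

```text
time_s: 9.65
ee_pos: [462.0, -266.7, 125.9]
ee_rot: [179.8, 20.7, 94.4]
force: [-0.5, -3.6, 3.5]
gripper_width: 10.1
gripper_force: 8.0
```

{"op": "send_rows", "data": {"targets": [[[0,0,0.0032,0.004,0.0002,0,1],[0,0,0,0,0,0,1],[0,0,0,0,0,0,1],[0,0,0,0,0,0,1]]]}}

```text
time_s: 10.05
ee_pos: [462.8, -266.7, 125.9]
ee_rot: [179.8, 20.7, 94.7]
force: [-0.4, -4.2, 4.9]
gripper_width: 10.3
gripper_force: 8.0
```

{"op": "send_rows", "data": {"targets": [[[0,0,0,0,-0.003,0.002,1],[0,0,0.0032,0.004,0,0,1],[0,0,0,0,0,0,1],[0,0,0,0,0,0,1]]]}}

```text
time_s: 10.45
ee_pos: [463.3, -266.8, 125.8]
ee_rot: [179.9, 20.6, 95.0]
force: [-0.1, -3.2, 3.1]
gripper_width: 9.8
gripper_force: 8.0
```

{"op": "send_rows", "data": {"targets": [[[0,0,0.0032,0.004,0,0,1],[0,0,0,0,0,0,1],[0,0,0,0,0,0,1],[0,0,0,0,0,0,1]]]}}

```text
time_s: 10.85
ee_pos: [464.1, -266.8, 125.8]
ee_rot: [179.9, 20.6, 95.3]
force: [-1.0, -2.5, 2.2]
gripper_width: 10.2
gripper_force: 8.0
```

{"op": "send_rows", "data": {"targets": [[[0,0,0.0032,0.004,0,0,1],[0,0,0,0,0,0,1],[0,0,0,0,0,0,1],[0,0,0,0,0,0,1]]]}}

```text
time_s: 11.25
ee_pos: [464.8, -266.9, 125.8]
ee_rot: [179.9, 20.6, 95.6]
force: [-0.6, -1.8, 1.3]
gripper_width: 10.1
gripper_force: 8.0
```

{"op": "send_rows", "data": {"targets": [[[0,0,0.0032,0.004,0,0,1],[0,0,0,0,0,0,1],[0,0,0,0,0,0,1],[0,0,0,0,0,0,1]]]}}

```text
time_s: 11.65
ee_pos: [464.9, -266.9, 125.8]
ee_rot: [180.0, 20.6, 95.8]
force: [-4.2, -1.6, 3.0]
gripper_width: 10.3
gripper_force: 8.0
```

```bash
python3 - <<'E'
from h import *
p,d=optics.grab_frame("top");cv2.imwrite("pics/t5.png",cv2.resize(p[225:300,365:440],None,fx=8,fy=8,interpolation=cv2.INTER_CUBIC)[...,::-1])
E
```

```text
(no output)
```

View pics/t5.png

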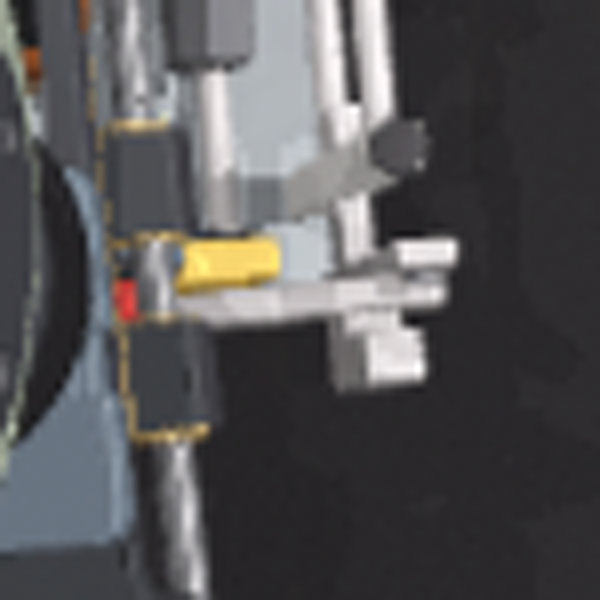

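Top: the bar lies over the lip (390,350) and against the back plate (425,250). It's the right contact, so I'll relieve it slightly and start lowering.

{"op": "send_rows", "data": {"targets": [[[0,0,0,-0.002,0,0,1],[0.019,0.0019,0,0.0008,-0.0077,-0.0086,1],[0.019,0.0019,0,0.0008,-0.0077,-0.0086,1],[0.019,0.0019,0,0.0008,-0.0077,-0.0086,1],[0,0,0,0,0,0,1],[0,0,0,0,0,0,1]]]}}

```text
time_s: 12.3
ee_pos: [465.3, -271.9, 120.5]
ee_rot: [179.9, 15.5, 95.8]
force: [-4.1, -3.1, 2.3]
gripper_width: 10.1
gripper_force: 8.0
```

{"op": "send_rows", "data": {"targets": [[[0.019,0.0019,0,-0.0015,-0.0077,-0.0086,1],[0.019,0.0019,0,0.0006,-0.0066,-0.0095,1],[0,0,0,0,0,0,1],[0,0,0,0,0,0,1]]]}}

```text
time_s: 12.7
ee_pos: [465.6, -274.7, 117.1]
ee_rot: [179.9, 12.1, 95.9]
force: [-3.9, -2.8, 0.3]
gripper_width: 10.1
gripper_force: 8.0
```

{"op": "send_rows", "data": {"targets": [[[0.019,0.0019,0,0,-0.0066,-0.0095,1],[0,0,0,0,0,0,1],[0,0,0,0,0,0,1]]]}}

```text
time_s: 13.0
ee_pos: [465.7, -275.9, 115.3]
ee_rot: [179.9, 10.4, 95.9]
force: [-4.7, -3.0, 0.6]
gripper_width: 10.4
gripper_force: 8.0
```

{"op": "send_rows", "data": {"targets": [[[0.019,0.0019,0,-0.001,-0.0066,-0.0095,1],[0.019,0.0019,0,0,-0.0064,-0.0095,1],[0,0,0,0,0,0,1],[0,0,0,0,0,0,1]]]}}

```text
time_s: 13.4
ee_pos: [465.9, -278.4, 111.6]
ee_rot: [179.8, 7.0, 95.8]
force: [-2.4, -1.9, 0.5]
gripper_width: 10.5
gripper_force: 8.0
```

{"op": "send_rows", "data": {"targets": [[[0.01,0.001,0,-0.001,-0.003,-0.005,1],[0,0,0,0,0,0,1],[0,0,0,0,0,0,1]]]}}

```text
time_s: 13.7
ee_pos: [465.9, -279.0, 110.7]
ee_rot: [179.8, 6.0, 95.8]
force: [-0.6, -2.5, -1.0]
gripper_width: 10.3
gripper_force: 8.0
```

{"op": "send_rows", "data": {"targets": [[[0.01,0.001,0,0,-0.003,-0.005,1],[0.01,0.001,0,0,-0.003,-0.005,1],[0,0,0,0,0,0,1],[0,0,0,0,0,0,1]]]}}

```text
time_s: 14.1
ee_pos: [465.5, -280.3, 108.6]
ee_rot: [179.8, 4.2, 95.8]
force: [0.3, -2.2, 0.6]
gripper_width: 10.3
gripper_force: 8.0
```

{"op": "send_rows", "data": {"targets": [[[0.01,0.001,0,0,-0.003,-0.005,1],[0,0,0,0,0,0,1],[0,0,0,0,0,0,1]]]}}

```text
time_s: 14.4
ee_pos: [465.5, -280.2, 108.3]
ee_rot: [179.8, 3.2, 95.8]
force: [-0.9, 2.3, 5.8]
gripper_width: 9.9
gripper_force: 8.0
```

The tool feels the notch floor at about 0.06 rad. Releasing.

{"op": "send_rows", "data": {"targets": [[[0,0,0,0,0,0,0.4],[0,0,0,0,0,0,0.4],[0,0,0,0,0,0,0.4],[0,0,0,0,0,0,0.4],[0,0,0,0,0,0.1,0.4],[0,0,0,0,0,0.15,0.4],[0,0,0,0,0,0.2,0.4],[0,0,0,0,0,0.2,0.4]]]}}

```text
time_s: 15.2
ee_pos: [464.9, -280.5, 238.4]
ee_rot: [179.9, 3.2, 95.8]
force: [0.9, -1.0, 0.7]
gripper_width: 27.9
gripper_force: 0.0
```

{"op": "send_rows", "data": {"targets": [[[0,0,0,-0.1,-0.2,0.1,0.4],[0,0,0,-0.1,-0.2,0.1,0.4],[0,0,0,-0.1,-0.2,0,0.4],[0,0,0,-0.1,-0.2,0,0.4],[0,0,0,-0.1,-0.2,0,0.4],[0,0,0,-0.1,-0.2,0,0.4],[0,0,0,0,0,0,0.4],[0,0,0,0,0,0,0.4]]]}}

```text
time_s: 16.0
ee_pos: [344.7, -521.1, 276.8]
ee_rot: [179.8, 3.2, 95.7]
force: [-0.0, 0.2, -0.8]
gripper_width: 27.5
gripper_force: 0.0
```

```bash
python3 - <<'E'
from h import *
p,d=optics.grab_frame("scene");q,_=optics.grab_frame("top")
a=cv2.resize(p[150:310,270:440],(425,400),interpolation=cv2.INTER_CUBIC);b=cv2.resize(q[225:300,365:435],(373,400),interpolation=cv2.INTER_CUBIC)
cv2.imwrite("pics/f.png",np.hstack([a,b])[...,::-1])
h=cv2.cvtColor(p,cv2.COLOR_RGB2HSV).astype(int);H,S,V=h[...,0],h[...,1],h[...,2]
roi=np.zeros(d.shape,bool);roi[160:320,260:440]=1
X=cloud("scene",roi&((H<4)|(H>176))&(S>170)&(V>90),d);X=X[X[:,2]>95];print(X.mean(0),X[:,2].max())
X=cloud("scene",roi&(abs(H-26)<6)&(S>150)&(V>120),d);X=X[(X[:,2]>80)&(X[:,2]<100)]
vx,vy,x0,y0=cv2.fitLine(X[:,:2].astype(np.float32),cv2.DIST_HUBER,0,.01,.01).ravel();print(np.degrees(np.arctan2(vy,vx)))
E
```

```text
[ 462.94257485 -276.55357449  130.22448038] 143.16132290551727
-85.38963
```

View pics/f.png

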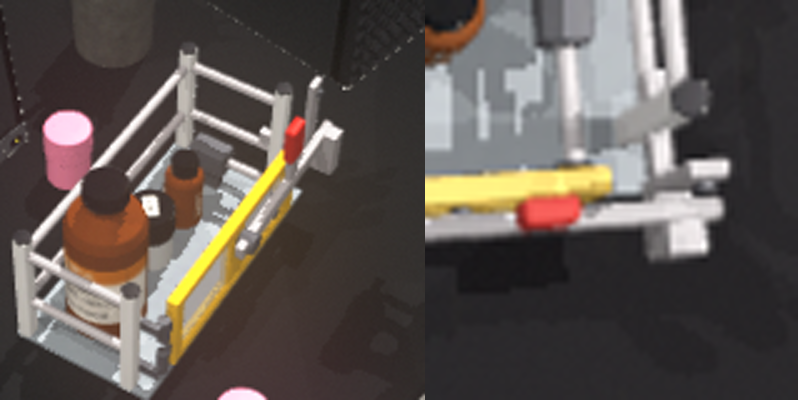

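Scene (left half of the picture): the gate is shut, the paddle is at (295,140), and the bar's end is at the catch at (325,140). In the top half the bar lies between the lip (675,235) and the plate (725,167). I'll check the bar's height numerically before handing in.

```bash
python3 - <<'E'
from h import *
np.set_printoptions(precision=1,suppress=True)
hx,hy=460.5,-108.; yaw=np.radians(94.6); u=np.array([-np.cos(yaw),-np.sin(yaw)]); n=np.array([-np.sin(yaw),np.cos(yaw)])
for c in("scene","top"):
    p,d=optics.grab_frame(c);h=cv2.cvtColor(p,cv2.COLOR_RGB2HSV)
    X=cloud(c,h[...,1]<70,d);r=X[:,:2]-[hx,hy];s=r@u;f=r@n
    for lo,hi in((120,135),(135,150),(150,165),(188,200),(200,212),(212,218),(218,232),(232,240)):
        m=(s>lo)&(s<hi)&(abs(f-12)<8)&(X[:,2]>60)&(X[:,2]<125)
        if m.sum(): print(c,lo,hi,m.sum(),np.percentile(X[m,2],[50,90]),np.median(f[m]))
for a in(.06,.22): print(a,[round(72+7+(x-105)*np.sin(a),1) for x in(127,142,157,194,206,215,225,236)])
E
```

```text
scene 120 135 35 [78.6 81.2] 10.168569478177554
scene 135 150 38 [80.  82.1] 10.626019011449339
scene 150 165 32 [80.4 82.9] 9.95339722877264
scene 188 200 20 [84.  85.6] 11.463587314027059
scene 200 212 26 [84.6 86. ] 11.345082671756671
scene 212 218 25 [82.7 86.7] 12.644998374018813
scene 218 232 68 [84.8 91.5] 14.803383226134205
scene 232 240 8 [87.7 89.6] 9.300775959100392
top 120 135 35 [81.7 83.6] 9.88317505986349
top 135 150 35 [82.5 84.7] 9.721472066955586
top 150 165 33 [84.3 85.6] 10.231588710339805
top 188 200 22 [86.1 87.6] 10.790719023138841
top 200 212 28 [86.6 88.8] 10.247327359148283
top 212 218 13 [87.5 89.8] 9.764446813927597
top 218 232 65 [88.4 94.1] 13.544783970462879
top 232 240 24 [89.5 92.6] 11.147744175995811
0.06 [np.float64(80.3), np.float64(81.2), np.float64(82.1), np.float64(84.3), np.float64(85.1), np.float64(85.6), np.float64(86.2), np.float64(86.9)]
0.22 [np.float64(83.8), np.float64(87.1), np.float64(90.3), np.float64(98.4), np.float64(101.0), np.float64(103.0), np.float64(105.2), np.float64(107.6)]
```

The heights match 0.06 rad, so the bar is latched.

```bash
python3 -c "
from workcell import env
print(env.job_done())"
```

```text
the job is handed in; nothing more can be done
None
```

The gate is shut with the bar down in the notch behind the lip (bar about 0.06 rad, gate about 0.015 rad, measured after letting go); the contents were left standing as far as the pictures show, and the job is handed in, but no verdict was returned.

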